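# Free the sagging bolt and hold the test bay gate ajar

## Robot

A 7-joint arm with a two-finger parallel gripper is mounted at the origin on the work surface. World frame = base frame: x ahead of the robot, y to its left, z up, the work surface at z = 0. Lengths are in m, angles in rad, forces in N, time in s.
With the tool pointing down it reaches from about 0.425 to 0.925 m from the base axis. Payload 6.8 kg.
Tool frame: the origin (TCP) lies between the finger pads; the fingertips stand 14 mm ahead of it and the grasp point (between the pads) lies 5 mm behind it; z points along the fingers, y is the line along which they close (so a half turn about z gives the same grasp; the last joint's range is limited). The gripper opens to 85 mm and grips with 20 to 120 N. Pads are 22 mm wide; open, the fingers measure 114 mm over their backs; the gripper's body (76 mm by 85 mm) begins 54 mm behind the grasp point. The pads swing forward as they close: fully open they stand 13 mm farther back than shut.
Start: joints at [-1.319, 0.477, 0.022, 1.555, -0.011, 1.109, -0.083], TCP at [0.238, 0.632, 0.245] pointing down, gripper open.
Joint ranges: [-2.96, 2.96], [-0.34, 2.1], [-1.41, 1.46], [0.24, 2.44], [-1.37, 4.51], [0.17, 1.92], [-2.96, 2.96]. Speed limits (rad/s): [2.39, 2.39, 3.14, 3.14, 3.14, 3.14, 3.14].

## Interface

Orientations are given as a rotation vector (axis times angle).
In Python, from bench import r, eyes, ticket gives the robot as it stands. The module is installed in compiled form; this text tells all that it offers.
- The arm moves only by the tool arm_command, never from a script. Its argument "plan" is text: rows parted by semicolons, each of 4 numbers parted by spaces: the shift along the tool's x, y, z in m, then the turn about the tool's z in degrees. In form: tx ty tz yaw; .... A call has 1 to 20 rows; each row shifts and turns the commanded pose from where the row before left it, along the tool's axes as they then stand; what a row does not reach is not made up. A row lasts 1/8 s, in which the tool goes at most 62.5 mm and 10.7 degrees, less where a joint would pass 70% of its speed; a pose out of reach is approached as far as the arm can. A call is refused whole if a number of a shift passes 0.0625 or a number of a turn 10.7, either way. A call with a gripper value outside its range is refused whole. "hand" is the closure, from -1 (fully open) to 1 (shut), set as the call begins (left out, the last holds). The fingers move at their own pace and stop on an object; "grip_force" is the grip in N (left out, the last holds). Time passes only in rows, so rows that do not move let the fingers close. It gives the time, the measured TCP pose, the force, the opening and the grip force at its end, in the units of the state.
- r.get_obs(): the state, without advancing time (a new reading comes with each control period).
- eyes.grab_frame(name): name is "side" or "top" or "wrist"; returns (picture, depth): 480x640x3 uint8, red, green, blue; 480x640 float32, m along the optical axis (not along the pixel's ray), 0 where there is no reading.
- eyes.calibration(name): a dict with "fov_y" (degrees; the focal length in pixels is half the picture's height over the tangent of half this angle, whatever the lens; pixels are square), "cx", "cy" (the principal point, pixels), "k1" (the pictures are not rectified: a ray, as slopes to the right and down, at radius r is drawn at 1 + k1 r^2 times it, then the intrinsics apply), "origin" and "attitude" of the camera in the world; the wrist camera has in their place "tool_from_camera" (4x4, takes a point from camera to tool coordinates, whose origin is the TCP and whose axes are the flange's). Camera axes: x right, y up, looking along -z (the intrinsics and any distortion apply to the point x, -y, -z); pixel columns grow to the right and rows downward; lengths in m; the calibration is good to about 2 mm. A picture is of the moment at which its call begins: read the wrist's pose just before it. calibration takes no time and is no camera call.
- ticket.hand_in(): hands the job in; it is judged then, once.
The state is a dict: "clock": time; "joints": joint angles; "qvel": joint speeds; "tau": joint torques, N m; "tcp_pos": TCP position; "orientation": TCP orientation; "contact_force": force on the tool from outside, world axes, zero at the start; "moment": the same for the moment, N m; "grip_width": finger opening in m; "gripper_force": force on a finger pad.
Only numpy, scipy, OpenCV 4.12 (cv2) and the standard library are available. Lean on these libraries where they do the work, as an engineer would, in place of code of your own. Each camera call takes 0.05 s, during which the arm holds its last target. There are 200 camera calls.

## Task

The barrel bolt on the gauge test bay's guard gate sags, and its downturned end catches behind the bent-up lip of the keeper: take it by its ball knob, lift it over the lip while drawing it back towards the hinge, without forcing the bolt or the gate against the keeper. Then pull the spring-closed gate towards you by the knob until its free edge stands about a hand's breadth (some 80 mm) out, so that a colleague can pass an adapter through, and hold it there: finish while still holding the knob, with the gate at rest. Leave everything else on the bench where it is.

Things in the scene. Friction and masses are not known exactly. Their poses are not given: they have to be found in the camera images.
- bay: guarded gauge test bay, fixed to the bench: grey base plate 400 mm wide, aluminium posts 165 mm high, clear side panels. Origin on the bench under the middle of its closed gate; z up; its +x points into the bay, away from the robot (its yaw varies); its +y runs along the closed gate from the keeper post (on the right as the robot sees it) to the hinge post (left).
- gate_hinge (a point): point on the gate's upright hinge axis, 150 mm above the bench, 145 mm from the bay origin along the bay's +y; axes as the bay's.
- stile_edge (a point): middle of the free edge of the gate's stile, 290 mm from the hinge axis, 150 mm above the bench; moves with the gate. The gate's top is 165 mm above the bench, the gate 24 mm thick.
- gate (a joint): gate angle, rad: 0 closed (a stop), grows to 1.2 as the gate opens towards the robot (free edge to bay -x, clockwise from above). A spring in the hinge always closes it: 0.5 N m when closed, 0.8 N m at 0.3 rad. 0.28 rad puts the free edge 80 mm out.
- knob: plain steel ball knob, 24 mm in diameter, origin at the ball's centre, on a 10 mm stem standing 52 mm up from the bolt's rod; about 195 mm above the bench, 30 mm above the gate's top, 26 mm in front (bay -x) of the gate's mid-plane, 265 mm from the hinge axis when the bolt is home. Pinch it from above; nothing stands within 25 mm of the ball. It moves with bolt, barrel and gate.
- barrel (a joint): sag of the barrel bolt, rad: 0 = hanging nose-down on its stop (0.06 rad below level; it falls back if let go), grows to 0.34 as the knob is lifted. It turns about the barrel's one screw, 115 mm from the knob towards the hinge. Raising the ball 10 mm adds about 0.087 rad and tips the ball some 4 mm towards the hinge.
- bolt (a joint): how far the bolt is drawn, m: 0 fully home (starts 2 to 8 mm out), grows to 0.055 as it is drawn along its length towards the hinge (bay +y). Friction about 1.5 N; it stays where it is left. Unlifted, its end jams on the keeper's lip at about 0.012; from about 0.026 it is clear of the keeper and the gate is free.
- nose: the bolt's end: steel rod 12 mm thick with a downturned dog, 8 mm long, reaching 12 mm below the rod. Origin on the rod's axis at the dog, 54 mm from the knob's stem, away from the hinge.
- keeper: steel keeper on the right post: a bent-up lip 4 mm thick across the bolt's path, under the rod and in front of the dog, and a front cheek that keeps the gate shut. Origin at the middle of the lip's top edge, 133.5 mm above the bench; axes as the bay's. The dog passes over the lip once the ball is up about 10 mm (barrel at 0.09); 17 mm is comfortable.
- multimeter: bystander: orange multimeter lying flat, 190 x 90 x 38 mm, at the left front; origin under its middle.
- dial_gauge: bystander: cream round dial gauge lying face up beside the keeper post, 90 mm across, 57 mm high; origin under its middle.
- adapter: bystander: brass hexagonal adapter standing inside the bay, 32 mm across, 40 mm high; origin under its middle.
- screwdriver: bystander: screwdriver about 170 mm long lying in front of the bay; the gate's lower rail (underside 45 mm up) passes over it; origin under its middle.
- spanner: bystander: flat spanner about 160 mm long lying at the right front; origin under its middle.
- mug: bystander: white mug, 80 mm across, 95 mm high, at the right; origin under its middle.
- jar: bystander: closed glass jar, 70 mm across, 100 mm high, at the far right; origin under its middle.

How it is judged:
On the way, in this order (a step that is already met when the one before it is completed fails the run):
1. the bolt is lifted while its end is still behind the keeper's lip (value of joint barrel above 0.07 rad and value of joint bolt below 0.018 m), for 0.05 s.
2. the bolt is drawn clear of the keeper (value of joint bolt above 0.026 m), for 0.1 s.
3. the gate is pulled ajar (value of joint gate above 0.17 rad), for 0.2 s.
At the end, for the whole second after the job is handed in: The gate stands 0.17 to 0.42 rad open (free edge about 50 to 120 mm out) and still (under 0.06 rad/s), held by the fingers on the knob (more than 1 N) (value of joint gate between 0.17 and 0.42 rad and velocity of joint gate between -0.06 and 0.06 rad/s and contact force between the fingers and knob above 1 N); the arm keeps its last pose, push and grip.
It fails at once if the bolt or gate is forced against the keeper (more than 45 N) (contact force between keeper and nose above 45 N).
It fails at once if the gate is wrenched open with the bolt still in the keeper (value of joint gate above 0.08 rad and value of joint bolt below 0.015 m).
It fails at once if a bystander is pushed away (30 mm) (distance of any of multimeter, dial_gauge, adapter, screwdriver, spanner, mug, jar from where it was at the start of the episode above 0.03 m).
It fails at once if a bystander is knocked over (angle between any of multimeter, dial_gauge, adapter, screwdriver, spanner, mug, jar's own z axis and vertical above 0.5 rad).
It also fails if it takes over 32 s, if anything falls off the work surface, if the arm or the gripper's body presses on something with over 40 N, if the wrist force passes 120 N, or if a joint passes its speed limit or range.

## Working session

There is one attempt and no reset: what is moved stays moved. The work goes in short steps, Python scripts to look and compute and a tool call to move; the robot and the scene stay as the last step left them, time stands still between calls to the robot, and variables do not carry over. Pictures are saved under pics/ and viewed, at most 10 in all, crops included, and the job is handed in when it is done.

Besides the shell and the picture viewer there is one more tool, called after "Call:" by a JSON object that holds its "fn" and its "kwargs", one argument or row to a line. arm_command: Moves the arm, as the interface text tells. Its arguments: {"type":"object","properties":{"plan":{"type":"string"},"hand":{"type":"number"},"grip_force":{"type":"number"}},"required":["plan"]}

```bash
mkdir -p pics; cat > h.py <<'E'
import numpy as np, cv2
from scipy.spatial.transform import Rotation as R
from bench import r, eyes, ticket
def cam(n,obs=None):
    c=eyes.calibration(n)
    f=240/np.tan(np.radians(c["fov_y"])/2)
    if n=="wrist":
        T=np.eye(4);T[:3,:3]=R.from_rotvec(obs["orientation"]).as_matrix();T[:3,3]=obs["tcp_pos"]
        M=T@np.array(c["tool_from_camera"]);return c,f,M[:3,:3],M[:3,3]
    a=np.array(c["attitude"],float)
    A=a if a.shape==(3,3) else R.from_rotvec(a).as_matrix()
    return c,f,A,np.array(c["origin"])
def ray(C,u,v):
    c,f,A,o=C
    d=cv2.undistortPoints(np.array([[[u,v]]],float),np.array([[f,0,c["cx"]],[0,f,c["cy"]],[0,0,1]]),np.array([c["k1"],0,0,0,0.]))[0,0]
    return o,A@np.array([d[0],-d[1],-1.])
def atdepth(C,u,v,z): o,d=ray(C,u,v); return o+d*z
def atz(C,u,v,z): o,d=ray(C,u,v); return o+d*(z-o[2])/d[2]
def tri(rs):
    S=np.zeros((3,3));b=np.zeros(3)
    for o,d in rs:
        d=d/np.linalg.norm(d);P=np.eye(3)-np.outer(d,d);S+=P;b+=P@o
    p=np.linalg.solve(S,b)
    return p,[np.linalg.norm(np.cross(p-o,d/np.linalg.norm(d))) for o,d in rs]
E
python3 - <<'E'
from h import *
np.set_printoptions(precision=4,suppress=True)
o=r.get_obs();print(o)
for n in ("side","top","wrist"):
    print(n,eyes.calibration(n))
    p,d=eyes.grab_frame(n);cv2.imwrite(f"pics/{n}0.png",p[...,::-1]);np.savez(f"{n}0.npz",p=p,d=d)
E
```

```text
{'clock': 0.0, 'joints': array([-1.3191,  0.4778,  0.0223,  1.5565, -0.0115,  1.1093, -0.0831]), 'qvel': array([ 0.0005, -0.    ,  0.0002, -0.0012, -0.0002, -0.0003, -0.0007]), 'tau': array([  0.0003, -59.6448,   1.6076, -28.1199,   0.0125,   0.0091,
         0.    ]), 'tcp_pos': array([0.2375, 0.6312, 0.2443]), 'orientation': array([-0.5621, -3.0907,  0.0028]), 'contact_force': array([-0.7074, -0.9884, -0.9155]), 'moment': array([ 0.032 , -0.0157,  0.0489]), 'gripper_force': 0.0, 'grip_width': 0.08536467482005891}
side {'fov_y': 45.09964401223684, 'cx': 320.01717384151425, 'cy': 233.91146178023993, 'k1': 0.03296438125904122, 'origin': array([-0.0709, -0.9012,  1.2238]), 'attitude': array([ 0.7287, -0.219 , -0.5899])}
top {'fov_y': 53.86588788517113, 'cx': 317.54515105232963, 'cy': 238.34032534256622, 'k1': 0.011917924802355389, 'origin': array([ 0.2551, -0.0345,  1.3419]), 'attitude': array([ 0.1577, -0.1658, -1.5825])}
wrist {'fov_y': 67.47524292104467, 'cx': 317.2139088173203, 'cy': 235.02001114577408, 'k1': -0.023352376606779857, 'tool_from_camera': array([[-0.0002,  0.9653,  0.261 ,  0.0665],
       [ 1.    ,  0.0001,  0.0003, -0.0001],
       [ 0.0003,  0.261 , -0.9653, -0.1284],
       [ 0.    ,  0.    ,  0.    ,  1.    ]])}
```

View pics/side0.png

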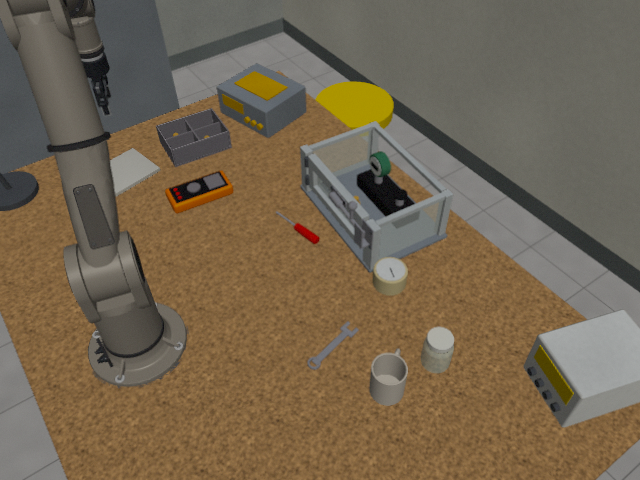

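View pics/top0.png

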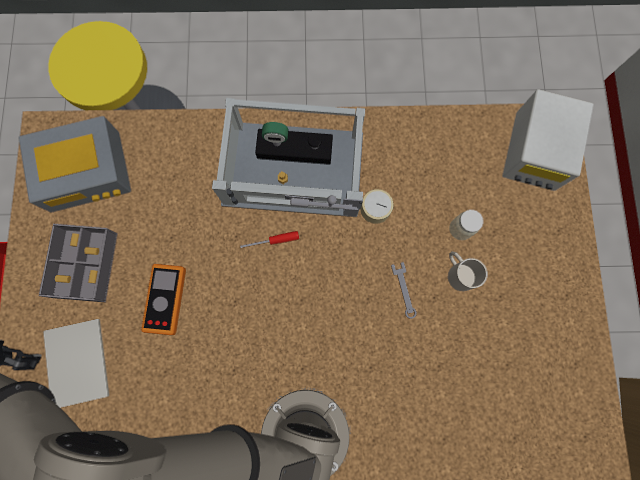

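Side view: bay at centre-right, keeper post near (372,240), knob about (352,205). Top view: gate front about y≈190–210, knob around (332,200). I'll enlarge both.

```bash
python3 - <<'E'
from h import *
s=cv2.imread("pics/side0.png");t=cv2.imread("pics/top0.png")
a=cv2.resize(s[150:260,295:395],None,fx=4,fy=4,interpolation=2)
b=cv2.resize(t[170:225,280:380],None,fx=4,fy=4,interpolation=2)
b=cv2.copyMakeBorder(b,0,a.shape[0]-b.shape[0],0,0,0)
cv2.imwrite("pics/crop0.png",np.hstack([a,b[:a.shape[0]]]))
E
```

```text
(no output)
```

View pics/crop0.png

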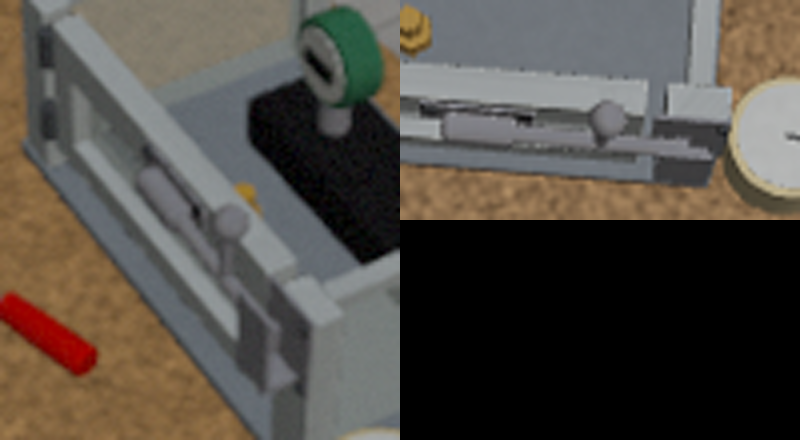

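```bash
python3 - <<'E'
from h import *
np.set_printoptions(precision=4,suppress=True)
S=cam("side");T=cam("top")
k,e=tri([ray(S,352.4,204.9),ray(T,331.2,199.4)]);print("knob",k,e)
d=np.load("top0.npz")["d"]; ds=np.load("side0.npz")["d"]
print(d[199,331],atdepth(T,331.2,199.4,d[199,331]),atdepth(S,352.4,204.9,ds[205,352]))
P=[]
for u in range(236,345):
    for v in range(180,206):
        if d[v,u]>0:
            p=atdepth(T,u,v,d[v,u])
            if .150<p[2]<.175:P.append(p)
P=np.array(P);print(len(P))
# front edge & centre line by y bins
c=[]
for y in np.arange(P[:,1].min(),P[:,1].max(),.01):
    q=P[abs(P[:,1]-y)<.005]
    if len(q)>2: c.append([y,q[:,0].min(),np.median(q[:,0]),q[:,0].max(),q[:,2].mean()])
c=np.array(c);print(c)
g=np.polyfit(c[2:-2,0],c[2:-2,2],1);print(g, "x at knob y",np.polyval(g,k[1]))
E
```

```text
knob [ 0.5943 -0.0791  0.1963] [np.float64(0.0007534779847622736), np.float64(0.0007534779847623651)]
1.177982 [ 0.5899 -0.0783  0.2087] [ 0.5901 -0.0853  0.2039]
1309
[[-0.1137  0.5911  0.6003  0.601   0.162 ]
 [-0.1037  0.5937  0.6153  0.6282  0.1646]
 [-0.0937  0.5915  0.6157  0.6288  0.1643]
 [-0.0837  0.5874  0.6208  0.6308  0.1648]
 [-0.0737  0.5875  0.6202  0.631   0.1658]
 [-0.0637  0.5913  0.6171  0.6314  0.1644]
 [-0.0537  0.5908  0.6176  0.632   0.1633]
 [-0.0437  0.5915  0.613   0.6346  0.1615]
 [-0.0337  0.5925  0.6146  0.6347  0.1625]
 [-0.0237  0.5927  0.6135  0.6357  0.1625]
 [-0.0137  0.5906  0.6136  0.6375  0.1629]
 [-0.0037  0.5907  0.6143  0.6387  0.1626]
 [ 0.0063  0.5914  0.6161  0.6374  0.1629]
 [ 0.0163  0.5918  0.6156  0.6412  0.1633]
 [ 0.0263  0.5924  0.6151  0.6404  0.163 ]
 [ 0.0363  0.6103  0.6247  0.6407  0.1658]
 [ 0.0463  0.6182  0.6295  0.6421  0.1644]
 [ 0.0563  0.6198  0.6293  0.644   0.1656]
 [ 0.0663  0.62    0.6304  0.6447  0.1649]
 [ 0.0763  0.6215  0.6321  0.6445  0.1657]
 [ 0.0863  0.6221  0.6333  0.6483  0.1647]
 [ 0.0963  0.6237  0.6338  0.6483  0.1643]
 [ 0.1063  0.6243  0.6338  0.6475  0.1649]
 [ 0.1163  0.6252  0.6364  0.6521  0.1649]
 [ 0.1263  0.6267  0.6373  0.6509  0.1643]
 [ 0.1363  0.6266  0.6367  0.6515  0.1648]
 [ 0.1463  0.628   0.6371  0.6509  0.1647]
 [ 0.1563  0.6299  0.6395  0.6552  0.1648]
 [ 0.1663  0.6305  0.6396  0.6543  0.1655]]
[0.1081 0.6212] x at knob y 0.6126620997734102
```

Call:
{"fn": "arm_command", "kwargs": {
  "plan": "0 0 0 -7.5; 0 0 0 -7.5; -0.0236 -0.0373 -0.0026 0; -0.0236 -0.0373 -0.0026 0; -0.0236 -0.0373 -0.0026 0; -0.0236 -0.0373 -0.0026 0; -0.0236 -0.0373 -0.0026 0; -0.0236 -0.0373 -0.0026 0; -0.0236 -0.0373 -0.0026 0; -0.0236 -0.0373 -0.0026 0; -0.0236 -0.0373 -0.0026 0; -0.0236 -0.0373 -0.0026 0; -0.0236 -0.0373 -0.0026 0; -0.0236 -0.0373 -0.0026 0; -0.0236 -0.0373 -0.0026 0; -0.0236 -0.0373 -0.0026 0; -0.0236 -0.0373 -0.0026 0; -0.0236 -0.0373 -0.0026 0; -0.0236 -0.0373 -0.0026 0; -0.0236 -0.0373 -0.0026 0",
  "hand": -1,
  "grip_force": 30
}}

```text
clock: 2.65
tcp_pos: [0.5951, -0.0791, 0.292]
orientation: [-0.153, -3.138, -0.0]
contact_force: [0.9, 0.4, -0.4]
grip_width: 0.0858
gripper_force: 0.0
```

Call:
{"fn": "arm_command", "kwargs": {
  "plan": "0 0 0 0; 0 0 0 0"
}}

```text
clock: 2.9
tcp_pos: [0.5943, -0.0772, 0.2916]
orientation: [-0.153, -3.137, -0.001]
contact_force: [-0.2, 1.0, 0.1]
grip_width: 0.0853
gripper_force: 0.0
```

```bash
python3 - <<'E'
from h import *
np.set_printoptions(precision=4,suppress=True)
o=r.get_obs();print(o["clock"],o["tcp_pos"],o["orientation"],o["qvel"],o["contact_force"])
p,d=eyes.grab_frame("wrist");cv2.imwrite("pics/w1.png",p[...,::-1]);np.savez("w1.npz",p=p,d=d,pos=o["tcp_pos"],ori=o["orientation"])
E
```

```text
2.9 [ 0.5943 -0.0772  0.2916] [-0.1534 -3.1368 -0.001 ] [-0.0178 -0.008  -0.0164  0.0076 -0.0017 -0.0022  0.0008] [-0.1842  1.0014  0.1449]
```

View pics/w1.png

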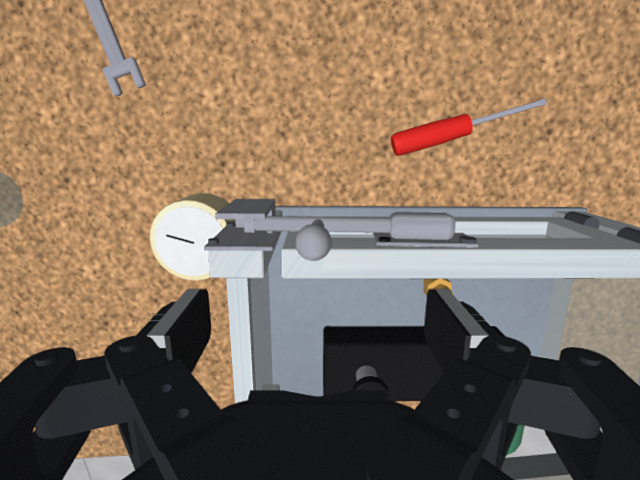

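The wrist view shows the ball at about (313,242), centred between the fingers. The gate's edges run level, so the yaw is right. I'll triangulate with all three views.

```bash
python3 - <<'E'
from h import *
np.set_printoptions(precision=4,suppress=True)
w=np.load("w1.npz");o=dict(tcp_pos=w["pos"],orientation=w["ori"])
W=cam("wrist",o);S=cam("side");T=cam("top")
g=cv2.cvtColor(w["p"],cv2.COLOR_RGB2GRAY)
c=cv2.HoughCircles(cv2.GaussianBlur(g[200:290,270:360],(3,3),0),cv2.HOUGH_GRADIENT,1,30,param1=80,param2=12,minRadius=13,maxRadius=24);print(c+[270,200,0])
u,v=313.5,241.5
rs=[ray(W,u,v),ray(S,352.4,204.9),ray(T,331.2,199.4)]
k,e=tri(rs);print(k,e); print(tri(rs[:2]),tri([rs[0],rs[2]]))
M=R.from_rotvec(o["orientation"]).as_matrix()
print(M, "tool delta TCP->knob",M.T@(k-o["tcp_pos"]))
d=w["d"]
# gate front top edge slope in tool frame: high points
for u in (300,350,400,450,500,550):
    q=[atdepth(W,u,v,d[v,u]) for v in range(235,285) if d[v,u]>0]
    q=[M.T@(p-o["tcp_pos"]) for p in q if .155<p[2]<.172]
    if q: q=np.array(q);print(u,q[:,0].max(),q[:,0].min(),q[:,1].mean())
E
```

```text
[[[313.5 241.5  18.8]]]
[ 0.5934 -0.0793  0.1967] [np.float64(0.0011496076569293297), np.float64(0.0012785485755808605), np.float64(0.0005318507305121149)]
(array([ 0.5932, -0.0798,  0.1972]), [np.float64(0.001161998809873526), np.float64(0.0011619988098736857)]) (array([ 0.5561, -0.0742,  0.3231]), [np.float64(0.00026287611401994165), np.float64(0.0002628761140199617)])
[[-0.9952  0.0975 -0.001 ]
 [ 0.0975  0.9952  0.0007]
 [ 0.0011  0.0006 -1.    ]] tool delta TCP->knob [ 0.0006 -0.0023  0.0949]
300 -0.018596764470380205 -0.03611746257829899 -0.012983008571609871
350 -0.013170115796480787 -0.036001142764271896 0.024612548693674418
400 -0.0047265285925148495 -0.03546041382076892 0.062288260806467
450 -0.004152544792134253 -0.03554815122151427 0.09994936466274544
500 -0.012907045830503566 -0.03584145432950781 0.13829811913932938
550 -0.01307924864086026 -0.03562311374052097 0.17707587804916783
```

Call:
{"fn": "arm_command", "kwargs": {
  "plan": "0 -0.002 0.02 0; 0.0005 0 0.025 0; 0 0 0.025 0; 0 0 0.02 0; 0 0 0.01 0; 0 0 0 0; 0 0 0 0"
}}

```text
clock: 3.82
tcp_pos: [0.5945, -0.0796, 0.193]
orientation: [0.153, 3.137, 0.0]
contact_force: [1.2, -0.3, 0.0]
grip_width: 0.0851
gripper_force: 0.0
```

Call:
{"fn": "arm_command", "kwargs": {
  "plan": "0 0 0 0; 0 0 0 0; 0 0 0 0; 0 0 0 0; 0 0 0 0; 0 0 0 0",
  "hand": 1,
  "grip_force": 30
}}

```text
clock: 4.58
tcp_pos: [0.5941, -0.08, 0.1922]
orientation: [0.154, 3.138, -0.0]
contact_force: [-0.7, -0.6, 0.2]
grip_width: 0.0223
gripper_force: 29.3
```

```bash
python3 - <<'E'
from h import *
np.set_printoptions(precision=4,suppress=True)
o=r.get_obs();print({k:o[k] for k in("clock","tcp_pos","contact_force","grip_width","gripper_force","orientation")})
p,d=eyes.grab_frame("wrist");cv2.imwrite("pics/w2.png",p[...,::-1])
E
```

```text
{'clock': 4.575, 'tcp_pos': array([ 0.5941, -0.08  ,  0.1922]), 'contact_force': array([-0.6608, -0.618 ,  0.1767]), 'grip_width': 0.022313042294119855, 'gripper_force': 29.309469759464264, 'orientation': array([ 0.1541,  3.1376, -0.0001])}
```

View pics/w2.png

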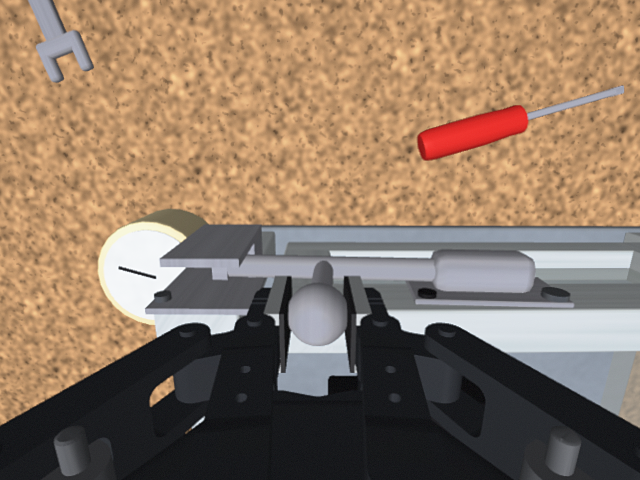

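Call:
{"fn": "arm_command", "kwargs": {
  "plan": "0 0.001 -0.003 0; 0 0.0013 -0.003 0; 0 0.0013 -0.003 0; 0 0.0013 -0.003 0; 0 0.0013 -0.003 0; 0 0.0013 -0.003 0; 0 0 0 0; 0 0 0 0"
}}

```text
clock: 5.62
tcp_pos: [0.5948, -0.072, 0.2102]
orientation: [0.154, 3.138, 0.001]
contact_force: [0.1, 0.9, -2.3]
grip_width: 0.0218
gripper_force: 29.7
```

```bash
python3 - <<'E'
from h import *
np.set_printoptions(precision=4,suppress=True)
o=r.get_obs();print({k:o[k] for k in("clock","tcp_pos","contact_force","grip_width","gripper_force","orientation")})
p,d=eyes.grab_frame("wrist");cv2.imwrite("pics/w3.png",p[...,::-1])
E
```

```text
{'clock': 5.625, 'tcp_pos': array([ 0.5948, -0.072 ,  0.2102]), 'contact_force': array([ 0.0971,  0.8993, -2.3353]), 'grip_width': 0.021813168303258867, 'gripper_force': 29.745436906814575, 'orientation': array([0.1536, 3.1377, 0.001 ])}
```

View pics/w3.png

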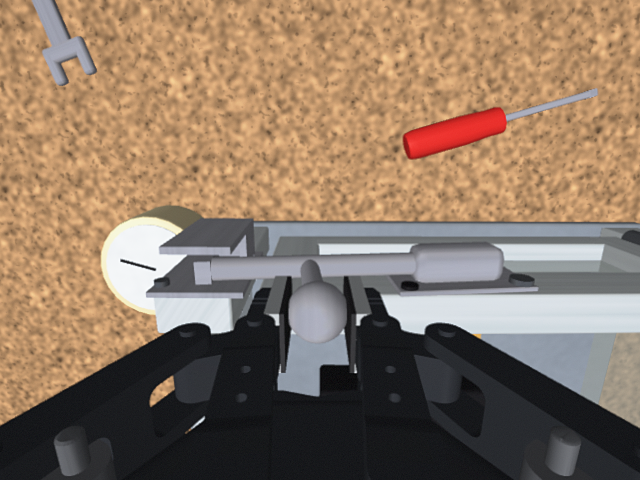

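Lifted: the dog (~203,272) now stands at cheek-top level and the stem is tipped, with low forces. Now I draw it.

Call:
{"fn": "arm_command", "kwargs": {
  "plan": "0 0.003 0 0; 0 0.004 0 0; 0 0.004 0 0; 0 0.004 0 0; 0 0.004 0 0; 0 0.004 0 0; 0 0.004 0 0; 0 0.004 0 0; 0 0.002 0 0; 0 0 0 0; 0 0 0 0"
}}

```text
clock: 7.05
tcp_pos: [0.5978, -0.0391, 0.2098]
orientation: [-0.153, -3.137, -0.001]
contact_force: [0.2, -0.1, -8.2]
grip_width: 0.0218
gripper_force: 29.7
```

```bash
python3 - <<'E'
from h import *
np.set_printoptions(precision=4,suppress=True)
o=r.get_obs();print({k:o[k] for k in("clock","tcp_pos","contact_force","grip_width","gripper_force","orientation")})
p,d=eyes.grab_frame("wrist");cv2.imwrite("pics/w4.png",p[...,::-1])
E
```

```text
{'clock': 7.05, 'tcp_pos': array([ 0.5978, -0.0391,  0.2098]), 'contact_force': array([ 0.1947, -0.0701, -8.155 ]), 'grip_width': 0.02177540065840461, 'gripper_force': 29.65258240699768, 'orientation': array([-0.1534, -3.1374, -0.0008])}
```

View pics/w4.png

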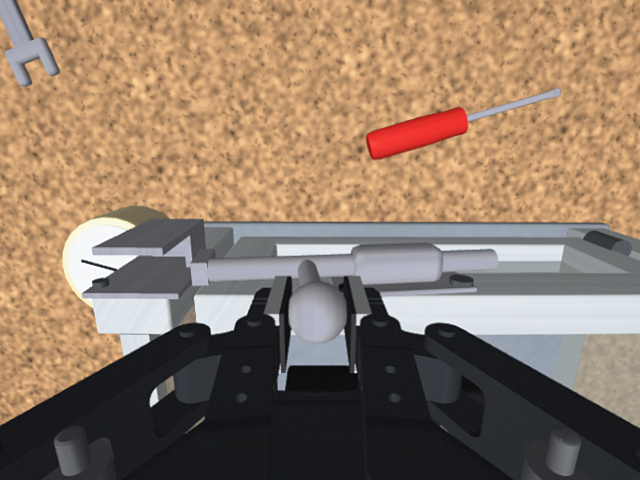

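Bolt drawn: the dog (~200,270) is at the keeper's right edge and side forces are near zero. I'll draw a little more, then swing the gate about its hinge with matching yaw.

Call:
{"fn": "arm_command", "kwargs": {
  "plan": "0 0.0025 0.001 0; 0 0.0025 0.001 0; 0 0 0 0; 0.003 0.0004 0 0.8; 0.006 0.0008 0 1.6; 0.006 0.0008 0 1.6; 0 0 0 0"
}}

```text
clock: 7.98
tcp_pos: [0.5834, -0.0304, 0.2082]
orientation: [0.264, 3.13, 0.001]
contact_force: [2.2, -0.5, -6.4]
grip_width: 0.0222
gripper_force: 29.8
```

Call:
{"fn": "arm_command", "kwargs": {
  "plan": "0.006 0.0008 0 1.6; 0.006 0.0008 0 1.6; 0.006 0.0008 0 1.6; 0.006 0.0008 0 1.6; 0.006 0.0008 0 1.6; 0.006 0.0008 0 1.6; 0.006 0.0008 0 1.6; 0.004 0.0005 0 1; 0 0 0 0; 0 0 0 0; 0 0 0 0; 0 0 0 0; 0 0 0 0; 0 0 0 0"
}}

```text
clock: 9.72
tcp_pos: [0.5411, -0.0132, 0.2081]
orientation: [0.595, 3.085, -0.0]
contact_force: [3.3, -0.8, -5.8]
grip_width: 0.0219
gripper_force: 29.8
```

```bash
python3 - <<'E'
from h import *
np.set_printoptions(precision=4,suppress=True)
o=r.get_obs();print({k:o[k] for k in("clock","tcp_pos","contact_force","grip_width","gripper_force","orientation","qvel")})
p,d=eyes.grab_frame("top");q,_=eyes.grab_frame("wrist")
a=cv2.resize(p[160:260,200:400],(400,200));b=cv2.resize(q,(400,300))
cv2.imwrite("pics/f.png",np.vstack([a,b])[...,::-1])
E
```

```text
{'clock': 9.725, 'tcp_pos': array([ 0.5411, -0.0132,  0.2081]), 'contact_force': array([ 3.3454, -0.8214, -5.7796]), 'grip_width': 0.02188896146349081, 'gripper_force': 29.844792187213898, 'orientation': array([ 0.5947,  3.0846, -0.0001]), 'qvel': array([-0.0014,  0.0002,  0.    , -0.0002, -0.0007, -0.0003, -0.0009])}
```

View pics/f.png

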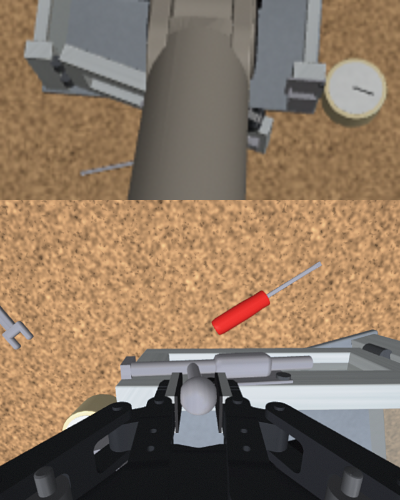

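The gate stands ajar at about 0.28 rad and at rest. The knob is held and the bystanders haven't moved, so I'm handing in.

```bash
python3 -c "
from h import *
print(ticket.hand_in())"
```

```text
the job is handed in; nothing more can be done
None
```

I lifted the bolt over the keeper's lip, drew it clear, and pulled the gate open to an estimated 0.28 rad (about 80 mm). It was at rest with the knob gripped at about 30 N when I handed in at around 10 s; no verdict was returned.

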